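# Dock the vial carrier behind its gravity catch

## Robot

A 6-joint arm with a two-finger parallel gripper is mounted at the origin on a cart in front of the work surface, level with it; the furniture and walls round the work are solid. World frame = base frame: x ahead of the robot, y to its left, z up, the work surface at z = 0. Lengths are in m, angles in degrees, forces in N, time in s.
With the tool pointing down it reaches from about 0.35 to 0.875 m from the base axis. Payload 4.2 kg.
Tool frame: the origin (TCP) lies midway between the tips of the shut fingers; the grasp point (between the pads) lies 19 mm behind it (robot.grip_depth is the distance from the TCP to the grasp point, in m); z points along the fingers, y is the line along which they close (so a half turn about z gives the same grasp; the last joint's range is limited). The gripper opens to 87 mm and grips with 3 to 60 N. Pads are 19 mm wide; open, the fingers measure 117 mm over their backs; the gripper's body (75 mm by 190 mm) begins 51 mm behind the grasp point.
Start: joints at [14.817, 22.042, 0.453, 0, -68.411, -14.817], TCP at [0.625, 0, 0.223] pointing down, gripper open.
Joint ranges: [-179.83, 179.83], [-69.29, 118.12], [-61.27, 80.66], [-181.25, 117.63], [-171.15, -9.14], [-177.46, 177.46]. Speed limits (degrees/s): [159.86, 159.86, 180, 180, 180, 180].

## Interface

Orientations are given as [roll, pitch, yaw] about the fixed x, y, z axes, in that order (R = Rz(yaw) Ry(pitch) Rx(roll)).
In Python, from rig import robot, get_image, spotter gives the robot as it stands.
- The arm moves only by the tool arm_command, never from a script. Its argument "motion" is a list of rows, each a list of 3 entries, a list of its own where there are three numbers: the shift along the tool's x, y, z in mm, then the turn about the tool's z in degrees, then the finger opening in mm, from 0 to 87. In form: [[[tx, ty, tz], twist, claw], ...]. A call has 1 to 5 rows; each row is the pose to reach, as a shift and turn from the pose commanded when the call began, along the tool's axes at that moment; what a row does not reach only later rows make up. A row lasts 1/12 s, in which the tool goes at most 41.7 mm and 7.16 degrees, less where a joint would pass 70% of its speed; a pose out of reach is approached as far as the arm can. A call with a gripper value outside its range is refused whole. The fingers move at their own pace and stop on an object; "squeeze" is the grip in N (left out, the last holds). Time passes only in rows, so rows that repeat a pose let the fingers close. It gives the time, the measured TCP pose, the force, the opening and the grip force at its end, in the units of the state.
- robot.get_state(): the state, without advancing time (a new reading comes with each control period).
- get_image(name): name is "scene" or "side" or "wrist"; returns a dict with "img" (384x512x3 uint8, red, green, blue), "z_map" (384x512 float32, m along the optical axis (not along the pixel's ray), 0 where there is no reading), "vfov" (degrees; the focal length in pixels is half the picture's height over the tangent of half this angle, whatever the lens; pixels are square), "cx", "cy" (the principal point, pixels), "R" (3x3) and "t" (3): a world point X has camera coordinates R X + t. Camera axes: x right, y down, z forward; pixel columns grow to the right and rows downward; lengths in m; the calibration is good to about 2 mm. A picture is of the moment at which its call begins.
- robot.sign_off(): hands the job in; it is judged then, once.
Trained networks look in a picture, given as the dict that the camera call returned (one of the last four; its "shot" number tells which), for a name from the list of things; names that differ only in an ending like _2 or _b are one class to them, and where a whole thing is asked for, a point or a joint stands for the part that bears it (a point fixed in the world has none). Each returns a list of dicts, best first, with "score" (0 to 1); they miss things now and then, are a little off and sometimes report something else, mostly with a low value. They report only what shows in the picture. A call takes as long as a camera call.
- spotter.search_frame(thing, picture): "centre" ([x, y, z] in m, in world coordinates, good to about 4 mm: the middle of the surface that is visible of it).
- spotter.pinpoint(thing, picture): "centre" ([x, y, z] in m, in world coordinates, good to about 4 mm: a listed point, or the origin of a listed thing).
The state is a dict: "time_s": time; "joint_positions": joint angles; "qd": joint speeds; "joint_torque": joint torques, N m; "position": TCP position; "eef_rot": TCP orientation; "wrist_force": force on the tool from outside, world axes, zero at the start; "wrist_torque": the same for the moment, N m; "gripper_width": finger opening in m; "grip_force": force on a finger pad.
Only numpy, scipy, OpenCV 4.12 (cv2) and the standard library are available. Lean on these libraries where they do the work, as an engineer would, in place of code of your own. Each camera call takes 0.05 s, during which the arm holds its last target. There are 200 camera calls.

## Task

Pick up the white vial carrier and lower it level, without dropping it, onto the two guide pins of the loading dock's shuttle, tab end towards the dock's open mouth, until it lies flat on the shuttle, and let go of it there. Then, because its top handle in the hand cannot pass under the hood, push it by its tab end into the dock so that its own front edge lifts the hinged catch, and go on until the catch has dropped behind it; do not touch the catch, and leave the bottle and beaker where they stand. Finish with the carrier still on both pins, fully home and released.

Things in the scene. Friction and masses are not known exactly. Their poses are not given: they have to be found in the camera images.
- carrier: white vial carrier, a plate 80 (x) x 120 (y) x 12 mm; origin at the centre of its underside, z up. Handle on top, upright tab at its rear (-x) end, two 13 mm through holes at x 0, y +36 and -36 mm. Four small brown vials, fixed to it, stand in a row along y at x +29 mm, tops at z 45 mm. 0.3 to 0.6 kg. At the start it lies flat on the bench, left of the dock.
- handle (a point): middle of the carrier's bow handle, 30 mm above the carrier's underside: a bar along carrier x at y 0, 50 mm long, 10 mm thick in y, z 24 to 36 mm. A fixed white manifold stands just behind the carrier's start place: carry at 0.2 m or so, or straight across in front of it
- tab (a point): grip point on the carrier's rear tab, 53 mm behind the origin, 30 mm above the underside; the tab stands at carrier y 0, 10 mm thick in y, x -64 to -34, z 2 to 36 mm
- hole_left (a point): centre of the carrier's +y hole, at the underside
- hole_right (a point): centre of the carrier's -y hole, at the underside
- carrier_rear (a point): middle of the plate's rear edge face (carrier x -40, z 6 mm)
- dock: fixed loading dock: base x -166 to +106, y -82 to +82, 10 mm thick; white hood over x +22 to +106 mm, open towards -x (the mouth), underside 78, top 83 mm above the bench. Origin on the bench, x pointing into the hood, y left. At x 0 stands the rear face of the resting catch's nose: a docked carrier's rear edge lies at x 0 to +4 mm, its handle under the hood.
- shuttle (a joint): the dock's sliding shuttle, m, along dock x: 0 drawn out (pins at dock x -83 mm), 0.127 fully home at a stop (pins at x +44 mm); starts at 0 to 0.012, stays where left, takes 1 to 2 N to push. Dark block 60 (x) x 88 (y) mm, flat top 25 mm above the bench.
- pin_left (a point): foot of the shuttle's +y guide pin, centre, on the shuttle's flat top (25 mm above the bench). Pin 10 mm diameter, 18 mm tall, the upper 8 mm tapering to 4 mm. The pins are 72 mm apart along dock y.
- pin_right (a point): foot of the shuttle's -y guide pin, the same
- catch (a joint): steel gravity catch on the dock's left (+y) side, rad: 0 resting, grows as its nose is lifted; falls back by its own weight (70 g). Swings on a cross pin in the hood at dock x +60, z 30 mm. The front edge of a carrier on the shuttle, pushed under its ramp with a few newtons at most, raises it to about 0.15; it drops once the carrier's rear edge is past dock x 0.
- catch_nose (a point): lower rear edge of the catch's nose; the nose spans dock y 47 to 71 mm, x -29 to 0, at rest 28 to 48 mm above the bench, so the left edge of a carrier on the shuttle runs under it; an arm 6 mm thick joins it at y 64 to 70 mm to the pivot.
- bottle: loose bystander: small round bottle, 56 mm diameter, 104 mm tall, origin at its foot, to the right of the dock's mouth
- beaker: loose bystander: small glass beaker, 53 x 47 x 58 mm, origin at its foot, left of the dock's mouth

How it is judged (in metres and radians):
On the way, in this order (a step that is already met when the one before it is completed fails the run):
1. the carrier lies flat on the drawn-out shuttle, on both pins, let go, the catch still down (distance between hole_left and pin_left below 0.004 m and distance between hole_right and pin_right below 0.004 m and value of joint shuttle below 0.04 m and value of joint catch below 0.06 rad and contact force between each of the arm, the fingers and carrier below 0.1 N), for 0.2 s.
2. the carrier, on the pins, has lifted the catch with its edge (value of joint catch above 0.1 rad and distance between hole_left and pin_left below 0.006 m and distance between hole_right and pin_right below 0.006 m), for 0.1 s.
At the end, for the whole second after the job is handed in: The carrier lies flat on the shuttle with both holes within 4 mm of the feet of their pins (tab towards the mouth), its rear edge is past the catch (no more than 2 mm short of dock x 0, shuttle beyond 0.119 m), the catch is down again behind it (below 0.04 rad), and the carrier is at rest (distance between hole_left and pin_left below 0.004 m and distance between hole_right and pin_right below 0.004 m and x of carrier_rear in the frame of dock above -0.002 m and value of joint shuttle above 0.119 m and value of joint catch below 0.04 rad and linear speed of carrier below 0.02 m/s); the robot touches nothing.
It fails at once if the robot touches the catch (contact force between any of the fingers, the arm and catch above 0.5 N).
It fails at once if the carrier is dropped or flung (over 0.5 m/s out of the fingers) (linear speed of carrier above 0.5 m/s and contact force between the fingers and carrier below 0.1 N).
It fails at once if the bottle or the beaker is moved by more than 3 cm (distance of any of bottle, beaker from where it was at the start of the episode above 0.03 m).
It also fails if it takes over 58 s, if anything falls off the work surface, if the arm or the gripper's body presses on something with over 40 N, if the wrist force passes 120 N, or if a joint passes its speed limit or range.

## Working session

There is one attempt and no reset: what is moved stays moved. The work goes in short steps, Python scripts to look and compute and a tool call to move; the robot and the scene stay as the last step left them, time stands still between calls to the robot, and variables do not carry over. Pictures are saved under pics/ and viewed, at most 11 in all, crops included, and the job is handed in when it is done.

Besides the shell and the picture viewer there is one more tool, called after "Call:" as name(argument=value, ...) on one line, values as JSON. arm_command: Moves the arm, as the interface text tells. Its arguments: {"type":"object","properties":{"motion":{"type":"array"},"squeeze":{"type":"number"}},"required":["motion"]}

```bash
ls; mkdir -p pics; python3 - <<'E'
from rig import robot,get_image,spotter
import cv2,numpy as np
ims={n:get_image(n) for n in("scene","side","wrist")}
cv2.imwrite("pics/a.png",cv2.cvtColor(np.hstack([ims["scene"]["img"],ims["side"]["img"]]),cv2.COLOR_RGB2BGR)[:, :])
for n in ims:
  for th in "carrier handle tab hole_left hole_right carrier_rear dock pin_left pin_right catch_nose bottle beaker".split():
    try:
      r=spotter.pinpoint(th,ims[n])
      print(n,th,[(np.round(q["centre"],4).tolist(),round(q["score"],2)) for q in r[:2]])
    except Exception as e: print(n,th,e)
s=robot.get_state();print(s["time_s"],s["position"],s["eef_rot"])
a=np.hstack([ims["scene"]["img"],ims["side"]["img"]]);cv2.imwrite("pics/a.png",cv2.cvtColor(cv2.resize(a,(800,300)),cv2.COLOR_RGB2BGR))
E
```

```text
pics
scene carrier []
scene handle [([0.4416, 0.167, 0.0291], 0.87)]
scene tab [([0.3899, 0.173, 0.0277], 0.98)]
scene hole_left [([0.4488, 0.2, 0.0029], 0.55)]
scene hole_right [([0.4386, 0.125, -0.0016], 0.78)]
scene carrier_rear [([0.4062, 0.1705, 0.005], 0.63)]
scene dock [([0.5661, -0.2246, -0.0048], 0.69)]
scene pin_left []
scene pin_right []
scene catch_nose [([0.579, -0.1665, 0.0288], 0.59)]
scene bottle [([0.4381, -0.3851, 0.0024], 0.61)]
scene beaker [([0.4938, 0.0216, 0.001], 0.51)]
side carrier [([0.4436, 0.1648, 0.0009], 0.93)]
side handle [([0.4435, 0.1662, 0.03], 0.71), ([0.4921, -0.248, 0.023], 0.64)]
side tab [([0.3891, 0.1743, 0.0288], 0.83), ([0.4548, 0.1961, 0.0002], 0.19)]
side hole_left [([0.4533, 0.1996, -0.0001], 0.9)]
side hole_right [([0.4384, 0.1277, -0.0002], 0.8), ([0.4522, 0.1986, -0.0001], 0.65)]
side carrier_rear [([0.4047, 0.1691, 0.0091], 0.66)]
side dock [([0.5691, -0.2283, -0.0025], 0.71)]
side pin_left [([0.5064, -0.1715, 0.0248], 0.63)]
side pin_right [([0.4891, -0.2454, 0.0267], 0.83)]
side catch_nose [([0.5753, -0.1675, 0.0316], 0.76)]
side bottle [([0.4355, -0.3843, 0.0018], 0.82)]
side beaker [([0.4955, 0.0228, 0.003], 0.83)]
wrist carrier []
wrist handle []
wrist tab []
wrist hole_left []
wrist hole_right []
wrist carrier_rear []
wrist dock []
wrist pin_left [([0.505, -0.1776, 0.0186], 0.62), ([0.5762, -0.166, 0.0281], 0.52)]
wrist pin_right []
wrist catch_nose [([0.5793, -0.1691, 0.0294], 0.83)]
wrist bottle []
wrist beaker [([0.4932, 0.0237, -0.0045], 0.89)]
1.95 [6.24977040e-01 4.22705627e-05 2.22558342e-01] [-1.79999972e+02  1.97397250e-03 -9.00020302e+01]
```

View pics/a.png

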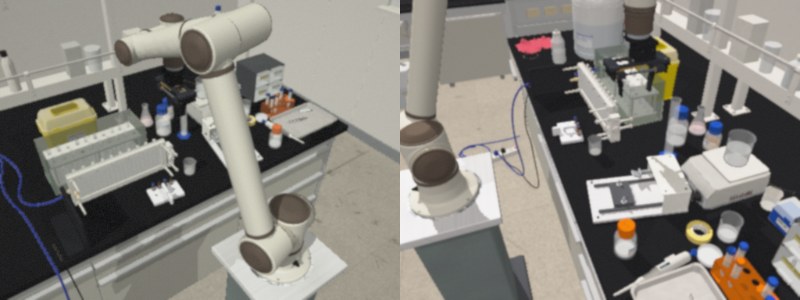

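The image shows the carrier at about (570,130) in the right half, with the dock at (640,190), the bottle at (625,240) and the beaker at (595,145). Next I'll get the wrist camera geometry.

```bash
python3 - <<'E'
from rig import robot,get_image,spotter
import cv2,numpy as np
i=get_image("wrist");R,t=np.array(i["R"]),np.array(i["t"])
print("cam pos",-R.T@t,"fwd",R[2],"right",R[0],i["vfov"])
cv2.imwrite("pics/b.png",cv2.cvtColor(i["img"],cv2.COLOR_RGB2BGR))
E
```

```text
cam pos [ 0.62315353 -0.06742646  0.38645471] fwd [-6.45093802e-04  2.48669262e-01 -9.68588242e-01] right [-9.99999560e-01 -8.20440913e-04  4.55379348e-04] 71.16726680428278
```

View pics/b.png

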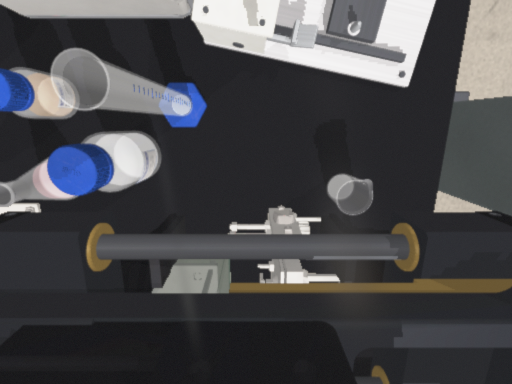

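The wrist view shows the dock at the top, the pin at about (352,28) and the catch arm around (350,45). I'll move the camera over the dock.

Call:
arm_command(motion=[[[40,25,-14],0,60],[[80,50,-28],0,60],[[120,75,-40],0,60],[[120,75,-40],0,60],[[120,75,-40],0,60]])

```text
time_s: 2.42
position: [0.5485, -0.123, 0.265]
eef_rot: [-179.8, -0.0, -90.2]
wrist_force: [1.0, 0.6, -0.0]
gripper_width: 0.0636
grip_force: 0.0
```

```bash
python3 - <<'E'
from rig import robot,get_image,spotter
import cv2,numpy as np
i=get_image("wrist")
for th in "dock pin_left pin_right catch_nose bottle beaker".split():
  r=spotter.pinpoint(th,i); print(th,[(np.round(q["centre"],4).tolist(),round(q["score"],2)) for q in r[:2]])
cv2.imwrite("pics/c.png",cv2.cvtColor(i["img"],cv2.COLOR_RGB2BGR))
np.savez("c.npz",**{k:np.array(v) for k,v in i.items()})
s=robot.get_state();print(s["time_s"],s["position"],s["eef_rot"])
E
```

```text
dock [([0.5688, -0.2273, -0.0009], 0.83)]
pin_left [([0.5045, -0.1812, 0.0208], 0.73)]
pin_right [([0.4919, -0.2478, 0.0258], 0.89)]
catch_nose [([0.5749, -0.1672, 0.0297], 0.95)]
bottle []
beaker [([0.4929, 0.0235, -0.0003], 0.95)]
2.7667 [ 0.55037952 -0.11907054  0.26182028] [ 1.79932507e+02 -1.42167790e-04 -8.99207632e+01]
```

View pics/c.png

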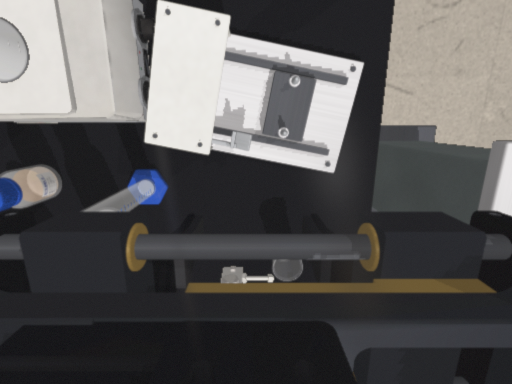

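The dock shows clearly: shuttle block at about (288,105), pins at (295,81) and (283,132), catch at (240,140), hood at (187,80). I'll measure it geometrically.

```bash
cat > h.py <<'E'
import numpy as np,cv2
def cloud(i):
    z=np.asarray(i["z_map"],float);h,w=z.shape;f=h/2/np.tan(np.radians(float(i["vfov"]))/2)
    v,u=np.mgrid[:h,:w];P=np.stack([(u-i["cx"])/f*z,(v-i["cy"])/f*z,z],-1)
    W=(P-i["t"])@i["R"];W[z<=0]=np.nan;return W
def rect(p):
    (c,s,a)=cv2.minAreaRect((p*1000).astype(np.float32));return np.round(c,1),np.round(s,1),round(a,2)
def raypix(i,u,v,zw):
    f=384/2/np.tan(np.radians(float(i["vfov"]))/2)
    d=i["R"].T@np.array([(u-i["cx"])/f,(v-i["cy"])/f,1]);c=-i["R"].T@i["t"];return c+d*(zw-c[2])/d[2]
E
python3 - <<'E'
from rig import robot,get_image,spotter
from h import *
i=get_image("wrist");i["R"]=np.array(i["R"]);i["t"]=np.array(i["t"])
W=cloud(i);img=i["img"].astype(int).sum(2)/3
near=(np.hypot(W[...,0]-.55,W[...,1]+.22)<.22)
def big(m):
    n,l,s,_=cv2.connectedComponentsWithStats(m.astype(np.uint8));k=1+np.argmax(s[1:,4]);return l==k
m=big(near&(abs(W[...,2]-.025)<.005)&(img<90)); print("block",rect(W[m][:,:2]),m.sum(),np.median(W[m][:,2]))
m=big(near&(abs(W[...,2]-.081)<.008)); print("hood",rect(W[m][:,:2]),m.sum(),np.median(W[m][:,2]))
m=near&(W[...,2]<.016)&(W[...,2]>.004)&(img>120);print("base z",np.median(W[m][:,2]),m.sum())
m=near&(W[...,2]>.032)&(W[...,2]<.05)&(W[...,0]<.54)
n,l,s,_=cv2.connectedComponentsWithStats(m.astype(np.uint8))
for k in range(1,n):
  if s[k,4]>4: q=W[l==k];print(s[k].tolist(),q.mean(0).round(4),q[:,2].max().round(4))
r=i["img"][55:155,240:340];cv2.imwrite("pics/d.png",cv2.cvtColor(cv2.resize(r,(600,600),interpolation=2),cv2.COLOR_RGB2BGR))
for th in ("pin_left","pin_right","dock"):
  r=spotter.pinpoint(th,i); print(th,[(np.round(q["centre"],4).tolist(),round(q["score"],2)) for q in r[:2]])
np.savez("c.npz",**{k:np.array(v) for k,v in i.items()})
E
```

```text
block (array([ 505.5, -192.3]), array([10. , 16.7]), 11.23) 68 0.026540119031672117
hood (array([ 628.2, -238.1]), array([162.2,  84.3]), 78.73) 10255 0.08457367708631085
base z 0.011647396116385936 10560
[294, 72, 7, 9, 49] [ 0.4886 -0.2462  0.0401] 0.0457
[282, 126, 7, 7, 41] [ 0.5025 -0.1765  0.0404] 0.0462
pin_left [([0.5001, -0.18, 0.0243], 0.65)]
pin_right [([0.491, -0.2488, 0.0218], 0.64)]
dock [([0.5699, -0.2293, 0.0023], 0.75)]
```

View pics/d.png

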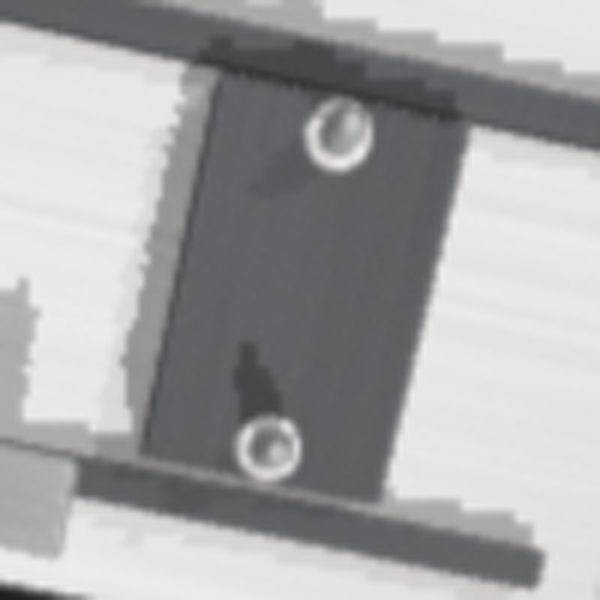

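```bash
python3 - <<'E'
from h import *
i=np.load("c.npz")
for u,v in((296.3,77.2),(284.7,129.8)):
  for z in(.035,):print(raypix(i,u-.5,v-.5,z))
E
```

```text
[ 0.48941776 -0.24589229  0.035     ]
[ 0.50294345 -0.17632369  0.035     ]
```

Call:
arm_command(motion=[[[-40,6,0],0,60],[[-80,12,0],0,60],[[-120,18,0],0,60],[[-160,22,0],0,60],[[-200,28,0],0,60]])

```text
time_s: 3.38
position: [0.5217, 0.0819, 0.2627]
eef_rot: [-180.0, 0.0, -90.0]
wrist_force: [1.6, 0.1, -0.0]
gripper_width: 0.0599
grip_force: 0.0
```

Call:
arm_command(motion=[[[-40,6,0],0,60],[[-80,12,0],0,60],[[-120,18,0],0,60],[[-160,22,0],0,60],[[-175,25,0],0,60]])

```text
time_s: 3.8
position: [0.4965, 0.2595, 0.2623]
eef_rot: [-180.0, 0.1, -89.8]
wrist_force: [0.0, -0.7, 0.1]
gripper_width: 0.0601
grip_force: 0.0
```

Call:
arm_command(motion=[[[0,0,0],0,60],[[0,0,0],0,60],[[0,0,0],0,60]])

```text
time_s: 4.05
position: [0.497, 0.2543, 0.2624]
eef_rot: [180.0, -0.0, -90.0]
wrist_force: [1.0, 0.3, 0.0]
gripper_width: 0.0597
grip_force: 0.0
```

```bash
python3 - <<'E'
from rig import robot,get_image,spotter
from h import *
i=get_image("wrist");i["R"]=np.array(i["R"]);i["t"]=np.array(i["t"])
W=cloud(i)
for th in "carrier handle tab hole_left hole_right carrier_rear".split():
  r=spotter.pinpoint(th,i); print(th,[(np.round(q["centre"],4).tolist(),round(q["score"],2)) for q in r[:1]])
near=np.hypot(W[...,0]-.443,W[...,1]-.165)<.1
m=near&(W[...,2]>.03)&(W[...,2]<.042)
n,l,s,_=cv2.connectedComponentsWithStats(m.astype(np.uint8))
for k in range(1,n):
  if s[k,4]>25: q=W[l==k];print(s[k].tolist(),q.mean(0).round(4),rect(q[:,:2]))
m=near&(W[...,2]>.008)&(W[...,2]<.018);n,l,s,_=cv2.connectedComponentsWithStats(m.astype(np.uint8));k=1+np.argmax(s[1:,4]);print("plate",rect(W[l==k][:,:2]),s[k].tolist(),np.median(W[l==k][:,2]))
x0,y0,w,h=s[k][:4];x0-=15;y0-=15;np.savez("e.npz",**{a:np.array(v) for a,v in i.items()})
r=i["img"][y0:y0+h+30,x0:x0+w+30];print(x0,y0,r.shape)
cv2.imwrite("pics/e.png",cv2.cvtColor(cv2.resize(r,None,fx=5,fy=5,interpolation=2),cv2.COLOR_RGB2BGR))
s=robot.get_state();print(s["time_s"],s["position"],s["eef_rot"])
E
```

```text
carrier [([0.4446, 0.1695, 0.0015], 0.62)]
handle [([0.4444, 0.1672, 0.0338], 0.75)]
tab [([0.3948, 0.171, 0.0328], 0.57)]
hole_left [([0.4551, 0.1964, -0.0006], 0.93)]
hole_right [([0.4391, 0.128, 0.002], 0.73)]
carrier_rear [([0.4, 0.17, 0.0084], 0.84)]
[273, 101, 36, 11, 274] [0.4424 0.1656 0.0369] (array([441.8, 165.4]), array([10. , 49.6]), 83.64)
[314, 106, 22, 9, 161] [0.3944 0.171  0.0368] (array([393.9, 170.9]), array([ 9.9, 29. ]), 84.37)
plate (array([441.7, 165.2]), array([120.2,  80.2]), 83.52) [257, 60, 66, 91, 3939] 0.013734628269257839
242 45 (121, 96, 3)
4.4 [0.49718492 0.25428293 0.26269022] [-1.79993322e+02  7.61850695e-03 -9.00703223e+01]
```

View pics/e.png

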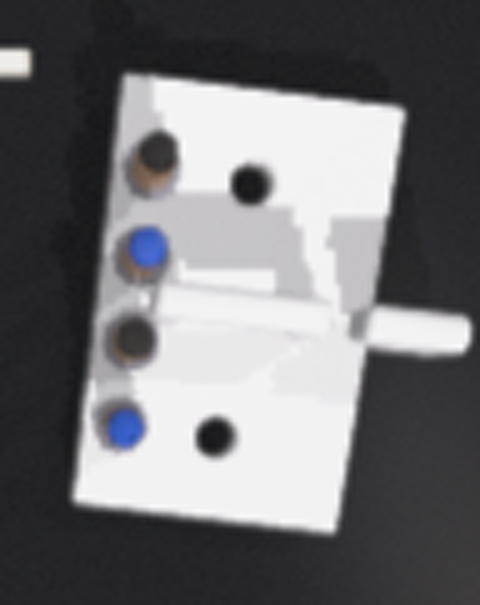

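Handle centre is (0.4418, 0.1654) and yaw is −6.5°; plate size and heights match the spec. I'll check the manifold's clearance from the gripper body.

```bash
python3 - <<'E'
from h import *
from rig import robot,get_image
for n in("e","scene","side"):
  i=np.load("e.npz") if n=="e" else get_image(n)
  i={k:np.array(i[k]) for k in("R","t","z_map","vfov","cx","cy")}
  W=cloud(i)[:(190 if n=="e" else 384)];d=W[...,:2]-[.4418,.1654];a=np.radians(-6.5);X=d@[np.cos(a),np.sin(a)];Y=d@[-np.sin(a),np.cos(a)]
  m=(abs(X)<.2)&(abs(Y)<.25)&(W[...,2]>.055)&(W[...,2]<.13)
  if m.sum(): print(n,m.sum(),"X",np.percentile(X[m],[0.5,5,50]),"Y",np.percentile(Y[m],[1,50,99]),"z",np.percentile(W[m][:,2],[50,99]))
E
```

```text
e 3739 X [0.06756128 0.08462163 0.12985997] Y [-0.0905912  -0.05243897  0.11627797] z [0.10070655 0.12975411]
scene 2296 X [0.06079998 0.10696292 0.126956  ] Y [-0.13066553  0.10014721  0.24814293] z [0.09348689 0.12938349]
side 1338 X [0.05297198 0.08694998 0.13571612] Y [-0.14459424 -0.03136554  0.24767445] z [0.09422871 0.12958573]
```

Call:
arm_command(motion=[[[20,-7,0],7,40],[[40,-14,0],14,40],[[60,-21,0],21,40],[[80,-28,0],28,40],[[99,-34,0],35,40]])

```text
time_s: 4.92
position: [0.5313, 0.155, 0.2626]
eef_rot: [-180.0, 0.0, -125.3]
wrist_force: [-0.3, -1.5, -0.6]
gripper_width: 0.0411
grip_force: 0.0
```

Call:
arm_command(motion=[[[0,0,0],7,40],[[0,0,0],14,40],[[0,0,0],21,40],[[0,0,0],28,40],[[0,0,0],35,40]])

```text
time_s: 5.33
position: [0.531, 0.1558, 0.2625]
eef_rot: [-180.0, -0.0, -160.4]
wrist_force: [-0.1, -0.3, 0.2]
gripper_width: 0.0397
grip_force: 0.0
```

Call:
arm_command(motion=[[[0,0,0],7,40],[[0,0,0],14,40],[[0,0,0],21,40],[[0,0,0],26.4,40],[[0,0,0],26.4,40]])

```text
time_s: 5.75
position: [0.531, 0.1559, 0.2626]
eef_rot: [180.0, -0.0, 173.5]
wrist_force: [-0.3, -0.1, -0.2]
gripper_width: 0.0402
grip_force: 0.0
```

Call:
arm_command(motion=[[[0,0,0],0,40],[[0,0,0],0,40],[[0,0,0],0,40]])

```text
time_s: 6.0
position: [0.531, 0.156, 0.2626]
eef_rot: [-180.0, 0.0, 173.7]
wrist_force: [-0.1, 0.4, 0.3]
gripper_width: 0.0399
grip_force: 0.0
```

```bash
cat > car.py <<'E'
from rig import robot,get_image,spotter
from h import *
i=get_image("wrist");i["R"]=np.array(i["R"]);i["t"]=np.array(i["t"])
W=cloud(i);near=np.hypot(W[...,0]-.443,W[...,1]-.165)<.1
for a,b in((.03,.042),(.008,.018)):
  m=near&(W[...,2]>a)&(W[...,2]<b);n,l,s,_=cv2.connectedComponentsWithStats(m.astype(np.uint8))
  for k in range(1,n):
    if s[k,4]>100: q=W[l==k];print(s[k].tolist(),q.mean(0).round(4),rect(q[:,:2]))
s=robot.get_state();print(s["time_s"],s["position"],s["eef_rot"],s["joint_positions"],s["gripper_width"])
E
python3 car.py
```

```text
[249, 57, 8, 25, 189] [0.3936 0.1714 0.0368] (array([393.1, 171.5]), array([ 9.6, 30.1]), 83.96)
[249, 88, 7, 38, 257] [0.4415 0.1655 0.0371] (array([441.4, 165.5]), array([ 8.5, 49.4]), 83.72)
[211, 79, 84, 57, 3991] [0.439  0.1663 0.0138] (array([441.5, 165.9]), array([120.2,  79.1]), 83.63)
6.05 [0.53099052 0.15599479 0.26257227] [1.79997405e+02 2.05761902e-03 1.73660908e+02] [ 3.31541764e+01  1.35367769e+01 -5.95905411e+00 -7.36164081e-04
 -7.05009307e+01 -1.29493022e+02] 0.04013870666296713
```

Call:
arm_command(motion=[[[40,0,0],0,40],[[80,0,10],0,40],[[90,0,50],0,40],[[90,0,90],0,40],[[90,0,130],0,40]])

```text
time_s: 6.47
position: [0.4412, 0.1666, 0.1327]
eef_rot: [179.8, 0.2, 173.7]
wrist_force: [0.3, 1.3, -0.3]
gripper_width: 0.0402
grip_force: 0.0
```

Call:
arm_command(motion=[[[0,0,40],0,40],[[0,0,70],0,40],[[0,0,95],0,40],[[0,0,95],0,40],[[0,0,95],0,40]])

```text
time_s: 6.88
position: [0.4413, 0.1657, 0.037]
eef_rot: [-179.9, -0.1, 173.7]
wrist_force: [-0.1, 0.2, 0.7]
gripper_width: 0.0402
grip_force: 0.0
```

Call:
arm_command(motion=[[[0,0,11],0,40],[[0,0,22],0,40],[[0,0,22],0,40]])

```text
time_s: 7.13
position: [0.442, 0.1664, 0.0163]
eef_rot: [180.0, 0.0, 173.6]
wrist_force: [-0.3, 0.1, -1.3]
gripper_width: 0.0403
grip_force: 0.0
```

Call:
arm_command(motion=[[[0,0,0],0,20],[[0,0,0],0,10],[[0,0,0],0,5],[[0,0,0],0,5],[[0,0,0],0,5]], squeeze=45)

```text
time_s: 7.55
position: [0.4419, 0.1663, 0.0162]
eef_rot: [179.9, 0.1, 173.6]
wrist_force: [0.4, 0.7, 0.2]
gripper_width: 0.0143
grip_force: 0.0
```

Call:
arm_command(motion=[[[0,0,0],0,5],[[0,0,-3],0,5],[[0,0,-8],0,5],[[0,0,-20],0,5],[[0,0,-20],0,5]])

```text
time_s: 7.97
position: [0.4423, 0.1666, 0.0369]
eef_rot: [179.9, 0.1, 173.6]
wrist_force: [0.2, 1.1, -3.6]
gripper_width: 0.0098
grip_force: 45.0
```

Call:
arm_command(motion=[[[0,0,-30],0,5],[[0,0,-65],0,5],[[0,0,-100],0,5],[[0,0,-135],0,5],[[0,0,-163],0,5]])

```text
time_s: 8.38
position: [0.4415, 0.1661, 0.2007]
eef_rot: [179.9, 0.1, 173.6]
wrist_force: [0.6, 1.2, -4.3]
gripper_width: 0.0093
grip_force: 45.0
```

Call:
arm_command(motion=[[[-3,-20,0],0,5],[[-10,-50,0],0,5],[[-19,-85,0],1,5],[[-28,-120,0],2,5],[[-37,-155,0],3,5]])

```text
time_s: 8.8
position: [0.4601, 0.0066, 0.1979]
eef_rot: [180.0, -0.1, 170.6]
wrist_force: [0.5, -0.4, -3.6]
gripper_width: 0.0096
grip_force: 45.0
```

Call:
arm_command(motion=[[[-9,-35,0],0.8,5],[[-18,-70,0],1.8,5],[[-28,-105,0],1.8,5],[[-37,-140,0],1.8,5],[[-46,-175,0],1.8,5]])

```text
time_s: 9.22
position: [0.477, -0.1738, 0.1976]
eef_rot: [180.0, -0.1, 168.8]
wrist_force: [0.3, 0.2, -4.3]
gripper_width: 0.0093
grip_force: 45.0
```

Call:
arm_command(motion=[[[-3,-17,0],0,5],[[-3,-27,0],0,5],[[-3,-27,0],0,5],[[-3,-27,0],0,5]])

```text
time_s: 9.55
position: [0.4748, -0.1991, 0.1977]
eef_rot: [180.0, -0.1, 168.7]
wrist_force: [-0.6, -0.4, -4.2]
gripper_width: 0.0099
grip_force: 45.0
```

```bash
python3 - <<'E'
from rig import robot,get_image,spotter
from h import *
s=robot.get_state();print(s["time_s"],s["position"],s["eef_rot"],s["wrist_force"],s["wrist_torque"])
p=np.array(s["position"])
for n in("side","scene"):
  i=get_image(n);f=192/np.tan(np.radians(i["vfov"])/2)
  for th in("hole_left","hole_right","pin_left","pin_right","tab","handle","carrier"):
    r=spotter.pinpoint(th,i);print(n,th,[(np.round(q["centre"],4).tolist(),round(q["score"],2)) for q in r[:1]])
  c=np.array(i["R"])@(p+[0,0,-.04])+i["t"];u,v=(c[:2]/c[2]*f+[i["cx"],i["cy"]]).astype(int);print(u,v)
  if n=="side":
    r=i["img"][max(v-60,0):v+80,max(u-90,0):u+100];cv2.imwrite("pics/f.png",cv2.cvtColor(cv2.resize(r,None,fx=4,fy=4,interpolation=2),cv2.COLOR_RGB2BGR))
E
```

```text
9.55 [ 0.4747842  -0.19911452  0.19772443] [ 1.79964393e+02 -9.35984003e-02  1.68732533e+02] [-0.55773989 -0.36592897 -4.22063665] [ 0.04491872 -0.11019434  0.03260219]
side hole_left [([0.4884, -0.1673, 0.1808], 0.91)]
side hole_right [([0.4686, -0.2368, 0.1842], 0.84)]
side pin_left [([0.506, -0.1721, 0.0258], 0.86)]
side pin_right [([0.4878, -0.2448, 0.0249], 0.9)]
side tab []
side handle [([0.4753, -0.1975, 0.2128], 0.94)]
side carrier [([0.4779, -0.2027, 0.1832], 0.8)]
271 201
scene hole_left [([0.4874, -0.1649, 0.1836], 0.68)]
scene hole_right []
scene pin_left [([0.48, -0.1921, 0.1848], 0.64)]
scene pin_right [([0.4907, -0.247, 0.0236], 0.73)]
scene tab []
scene handle [([0.4826, -0.1989, 0.2125], 0.8)]
scene carrier [([0.4763, -0.1958, 0.1859], 0.81)]
306 160
```

View pics/f.png

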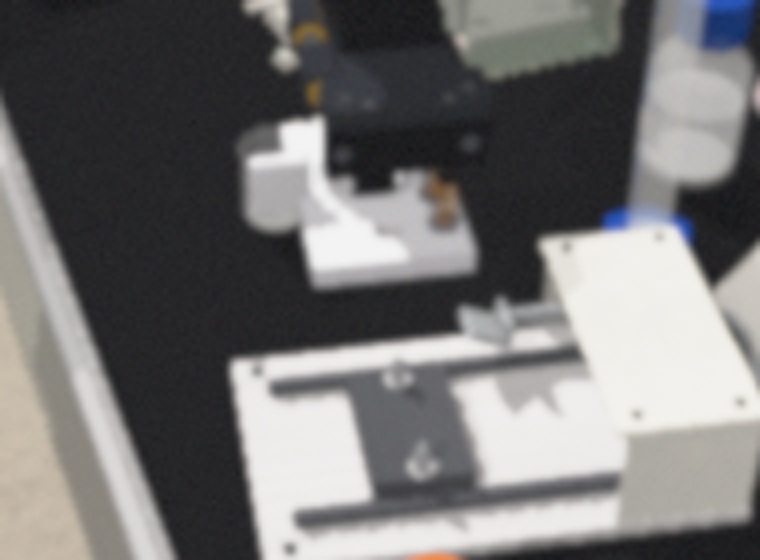

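Carrier is held and looks level, about (390,230) in the crop, over the dock with pins at (398,375) and (423,460). I'll fit the plate plane from the side depth for tilt and offset.

```bash
cat > tilt.py <<'E'
from rig import robot,get_image
from h import *
s=robot.get_state();p=np.array(s["position"]);a=np.radians(-11.25);ex=np.array([np.cos(a),np.sin(a)]);ey=np.array([-ex[1],ex[0]])
for n in("side","scene"):
  ims=[get_image(n) for _ in range(2)];i=ims[0];i={k:np.array(i[k]) for k in("R","t","z_map","vfov","cx","cy")}
  i["z_map"]=np.mean([q["z_map"] for q in ims],0)
  W=cloud(i);d=W[...,:2]-p[:2];X=d@ex;Y=d@ey;Z=W[...,2]-p[2]
  m=(abs(X)<.05)&(abs(Y)<.07)&(abs(Z+.004)<.006)
  A=np.c_[X[m],Y[m],np.ones(m.sum())];z=Z[m]
  for _ in range(4):
    c=np.linalg.lstsq(A,z,rcond=None)[0];e=abs(A@c-z);k=e<max(.0015,2*np.median(e)*0+.0015);A,z=A[k],z[k]
  print(n,len(z),"slope deg x,y",np.degrees(c[:2]).round(2),"top z rel tcp",c[2].round(4),"X",np.percentile(A[:,0],[.5,99.5]).round(4),"Y",np.percentile(A[:,1],[.5,99.5]).round(4))
print(s["time_s"])
E
python3 tilt.py
```

```text
side 667 slope deg x,y [0.25 0.43] top z rel tcp -0.0027 X [-0.04    0.0432] Y [-0.0592  0.0593]
scene 97 slope deg x,y [ 1.03 -0.69] top z rel tcp -0.0028 X [-0.0365  0.0437] Y [0.0197 0.0636]
10.35
```

Call:
arm_command(motion=[[[-12,-4,10],0,5],[[-23.4,-7.7,40],0,5],[[-23.4,-7.7,75],0,5],[[-23.4,-7.7,105],0,5],[[-23.4,-7.7,126],0,5]])

```text
time_s: 10.97
position: [0.4954, -0.2113, 0.0696]
eef_rot: [180.0, -0.2, 168.7]
wrist_force: [-0.7, 0.2, -4.2]
gripper_width: 0.0097
grip_force: 45.0
```

Call:
arm_command(motion=[[[0,0,0],0,5],[[0,0,0],0,5],[[0,0,0],0,5]])

```text
time_s: 11.22
position: [0.4986, -0.2119, 0.0742]
eef_rot: [-180.0, 0.2, 168.8]
wrist_force: [0.5, 0.6, -3.8]
gripper_width: 0.0093
grip_force: 45.0
```

```bash
python3 tilt.py; python3 - <<'E'
from rig import robot,get_image,spotter
from h import *
s=robot.get_state();print(s["position"],s["eef_rot"])
a=get_image("side")["img"][150:310,200:400];b=get_image("wrist")["img"]
cv2.imwrite("pics/g.png",cv2.cvtColor(np.hstack([cv2.resize(a,(400,320),interpolation=2),cv2.resize(b,(400,320))]),cv2.COLOR_RGB2BGR))
E
```

```text
side 555 slope deg x,y [0.49 0.38] top z rel tcp -0.0024 X [-0.045   0.0427] Y [-0.0594  0.0589]
scene 24 slope deg x,y [ 1.33 -5.86] top z rel tcp 0.002 X [-0.0114  0.0444] Y [0.0455 0.0644]
11.2167
[ 0.4981125  -0.2115711   0.07432071] [179.99051118   0.2074138  168.81163082]
```

View pics/g.png

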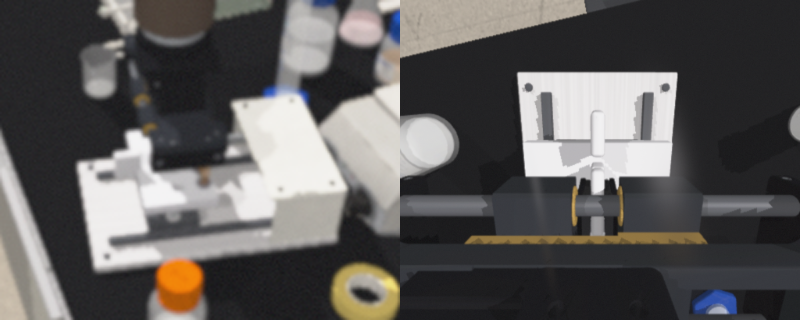

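Call:
arm_command(motion=[[[0,0,0],0,5],[[0,0,0],0,5]])

```text
time_s: 11.68
position: [0.4971, -0.2114, 0.0729]
eef_rot: [180.0, 0.0, 168.8]
wrist_force: [-0.4, -0.5, -3.9]
gripper_width: 0.0099
grip_force: 45.0
```

```bash
python3 - <<'E'
from rig import robot,get_image,spotter
from h import *
np.set_printoptions(precision=4,suppress=True)
for k in range(3):
  i=get_image("wrist");s=robot.get_state();print(s["time_s"],s["position"],s["eef_rot"],s["joint_positions"])
i={k:np.array(i[k]) for k in("R","t","z_map","vfov","cx","cy","img")}
W=cloud(i)[:215];p=np.array(s["position"]);a=np.radians(-11.25);ex=np.array([np.cos(a),np.sin(a)]);ey=np.array([-ex[1],ex[0]])
D=W[...,:2]-[.4962,-.2112];X=D@ex;Y=D@ey;Z=W[...,2]
for nm,lo,hi in(("base",.006,.016),("plate",.066,.078),("tab",.09,.1)):
  m=(abs(Y)<.09)&(X>-.11)&(X<0)&(Z>lo)&(Z<hi)
  print(nm,m.sum(),"X",np.percentile(X[m],[.3,99.7]),"Y",np.percentile(Y[m],[.3,99.7]),"z",np.median(Z[m]), rect(np.c_[X[m],Y[m]]))
E
```

```text
11.7333 [ 0.497  -0.2114  0.0728] [179.9991   0.0225 168.8024] [ -5.8352  22.9972 -22.5999   0.0018 -44.3805 -95.3636]
11.7833 [ 0.497  -0.2114  0.0727] [179.9995   0.0111 168.7996] [ -5.8363  23.0087 -22.6011   0.0008 -44.3792 -95.3647]
11.8333 [ 0.497  -0.2114  0.0726] [-179.9991    0.0005  168.8007] [ -5.8371  23.0162 -22.6034   0.0013 -44.38   -95.3632]
base 13832 X [-0.0946 -0.0313] Y [-0.0816  0.0806] z 0.011708187878871408 (array([-48.8,  -0.5]), array([ 91.9, 164.2]), 0.12)
plate 7426 X [-0.039  -0.0106] Y [-0.0598  0.0595] z 0.07034210995977921 (array([-36.3,  -0.1]), array([ 53.1, 120.5]), 0.34)
tab 1155 X [-0.0628 -0.018 ] Y [-0.0051  0.0045] z 0.09390836179817223 (array([-40.2,  -0.2]), array([ 9.8, 45.3]), 89.63)
```

Call:
arm_command(motion=[[[1,0,5],0,5],[[1,0,10],0,5],[[1,0,14],0,5],[[1,0,17],0,5],[[1,0,20],0,5]])

```text
time_s: 12.25
position: [0.4958, -0.2112, 0.0519]
eef_rot: [-180.0, -0.0, 168.8]
wrist_force: [0.4, -0.1, -3.8]
gripper_width: 0.0096
grip_force: 45.0
```

Call:
arm_command(motion=[[[0,0,2],0,5],[[0,0,4],0,5],[[0,0,6],0,5],[[0,0,8],0,5],[[0,0,8],0,5]])

```text
time_s: 12.67
position: [0.4958, -0.2112, 0.0442]
eef_rot: [180.0, -0.0, 168.8]
wrist_force: [0.3, -0.2, -3.9]
gripper_width: 0.0095
grip_force: 45.0
```

```bash
python3 tilt.py; python3 - <<'E'
from rig import robot
s=robot.get_state();print(s["position"],s["eef_rot"],s["wrist_force"],s["wrist_torque"])
E
```

```text
side 516 slope deg x,y [0.21 0.34] top z rel tcp -0.0025 X [-0.0386  0.0428] Y [-0.0594  0.0591]
scene 13 slope deg x,y [  3.51 -10.6 ] top z rel tcp 0.0059 X [-0.0004  0.0497] Y [0.0524 0.0651]
12.6667
[ 0.49615745 -0.21127307  0.0447193 ] [-1.79999934e+02  2.33675346e-02  1.68804009e+02] [-0.38498276  0.3124317  -4.30034064] [-0.04482804 -0.08177128 -0.04493003]
```

The pins are in the holes with no contact force. I'll seat it and release.

Call:
arm_command(motion=[[[0,0,1.5],0,5],[[0,0,3],0,5],[[0,0,4],0,5],[[0,0,4.5],0,5],[[0,0,4.5],0,5]])

```text
time_s: 13.28
position: [0.4969, -0.2114, 0.041]
eef_rot: [-180.0, 0.1, 168.8]
wrist_force: [-0.4, 1.0, 3.3]
gripper_width: 0.0098
grip_force: 45.0
```

Call:
arm_command(motion=[[[0,0,0.4],0,5],[[0,0,0.8],0,5],[[0,0,0.8],0,5]])

```text
time_s: 13.53
position: [0.4977, -0.2116, 0.041]
eef_rot: [-180.0, 0.2, 168.9]
wrist_force: [-0.9, 1.3, 6.8]
gripper_width: 0.0097
grip_force: 45.0
```

Call:
arm_command(motion=[[[0,0,0],0,11],[[0,0,0],0,14],[[0,0,-1],0,20],[[0,0,-1],0,28],[[0,0,-1],0,30]])

```text
time_s: 13.95
position: [0.4959, -0.2113, 0.0401]
eef_rot: [-180.0, -0.0, 168.8]
wrist_force: [-0.6, 0.1, 0.6]
gripper_width: 0.0253
grip_force: 0.0
```

Call:
arm_command(motion=[[[0,0,0],0,30],[[0,0,0],0,30],[[0,0,-15],0,30],[[0,0,-35],0,30],[[0,0,-60],0,30]])

```text
time_s: 14.37
position: [0.4948, -0.211, 0.0994]
eef_rot: [-180.0, -0.2, 168.8]
wrist_force: [-0.1, 0.8, -0.1]
gripper_width: 0.0299
grip_force: 0.0
```

Call:
arm_command(motion=[[[30,0,-20],0,10],[[65,0,-40],0,0],[[85,0,-60],0,0],[[85,0,-60],0,0],[[85,0,-60],0,0]])

```text
time_s: 14.78
position: [0.4127, -0.1947, 0.1617]
eef_rot: [180.0, 0.2, 168.8]
wrist_force: [-0.7, 0.2, -0.8]
gripper_width: 0.0049
grip_force: 0.0
```

Call:
arm_command(motion=[[[0,0,0],0,0],[[0,0,0],0,0],[[0,0,0],0,0]])

```text
time_s: 15.03
position: [0.4129, -0.1947, 0.1592]
eef_rot: [-180.0, -0.1, 168.8]
wrist_force: [-0.0, 0.1, 0.3]
gripper_width: 0.0005
grip_force: 0.0
```

```bash
python3 - <<'E'
from rig import robot,get_image,spotter
from h import *
np.set_printoptions(precision=4,suppress=True)
S=get_image("side");i=get_image("wrist");s=robot.get_state();print(s["time_s"],s["position"],s["eef_rot"],s["gripper_width"])
for n in("hole_left","hole_right"):print(n,[np.round(q["centre"],4) for q in spotter.pinpoint(n,S)[:1]])
cv2.imwrite("pics/i.png",cv2.cvtColor(np.hstack([cv2.resize(S["img"][150:310,200:400],(400,320),interpolation=2),cv2.resize(i["img"],(400,320))]),cv2.COLOR_RGB2BGR))
a=np.radians(-11.25);ex=np.array([np.cos(a),np.sin(a)]);ey=np.array([-ex[1],ex[0]])
for q,nm in((S,"side"),(i,"wrist")):
  q={k:np.array(q[k]) for k in("R","t","z_map","vfov","cx","cy")}
  W=cloud(q);D=W[...,:2]-[.4962,-.2112];X=D@ex;Y=D@ey;Z=W[...,2]
  m=(abs(Y)<.062)&(abs(X)<.045)&(abs(Z-.038)<.005)
  if m.sum()<20: continue
  c=np.linalg.lstsq(np.c_[X[m],Y[m],np.ones(m.sum())],Z[m],rcond=None)[0];print(nm,m.sum(),"X",np.percentile(X[m],[.3,99.7]),"Y",np.percentile(Y[m],[.3,99.7]),"z",c[2],np.degrees(c[:2]))
E
```

```text
15.1333 [ 0.4128 -0.1948  0.1593] [-179.988    -0.1153  168.7983] 0.0006854008903136844
hole_left [array([ 0.5125, -0.1773,  0.0247])]
hole_right [array([ 0.4923, -0.2491,  0.0241])]
side 1048 X [-0.0437  0.0441] Y [-0.0603  0.0612] z 0.03844410492271856 [0.4442 0.3534]
```

View pics/i.png

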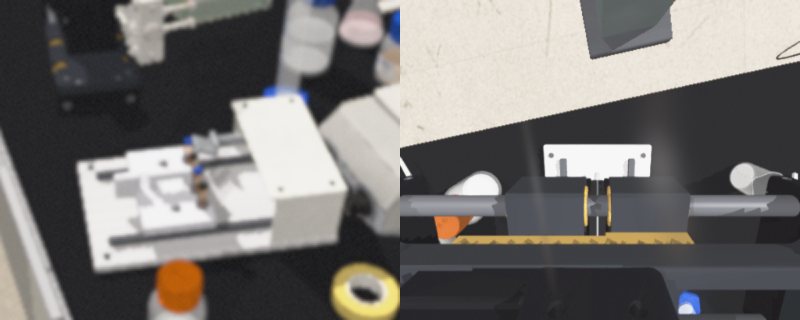

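Carrier lies flat on the pins, around (170,195) in the left half, with the catch still down. Now I'll lower the shut fingers behind the tab.

Call:
arm_command(motion=[[[2,0,40],0,0],[[2,0,80],0,0],[[2,0,110],0,0],[[2,0,126],0,0],[[2,0,126],0,0]])

```text
time_s: 15.65
position: [0.4078, -0.194, 0.0307]
eef_rot: [-180.0, -0.5, 168.8]
wrist_force: [-0.1, -0.2, 0.8]
gripper_width: 0.0006
grip_force: 0.0
```

Call:
arm_command(motion=[[[-3,0,0],0,0],[[-6,0,0],0,0],[[-10,0,0],0,0],[[-15,0,0],0,0],[[-20,0,0],0,0]])

```text
time_s: 16.07
position: [0.431, -0.1983, 0.0353]
eef_rot: [180.0, 0.1, 168.8]
wrist_force: [-0.7, 0.7, 1.3]
gripper_width: 0.0002
grip_force: 1.1
```

Call:
arm_command(motion=[[[-5,0,0],0,0],[[-10,0,0],0,0],[[-15,0,0],0,0],[[-20,0,0],0,0],[[-25,0,0],0,0]])

```text
time_s: 16.48
position: [0.4537, -0.203, 0.034]
eef_rot: [-180.0, -0.2, 168.8]
wrist_force: [-2.9, 1.0, 1.0]
gripper_width: 0.0003
grip_force: 1.6
```

```bash
cat > chk.py <<'E'
from rig import robot,get_image
from h import *
import sys
np.set_printoptions(precision=4,suppress=True)
S=get_image("side");s=robot.get_state();p=np.array(s["position"])
a=np.radians(-11.25);ex=np.array([np.cos(a),np.sin(a)]);ey=np.array([-ex[1],ex[0]])
o=np.array([.4962,-.2112])+.0715*ex
print(s["time_s"],"tcp dock",(p[:2]-o)@ex,(p[:2]-o)@ey,p[2],s["eef_rot"],s["wrist_force"])
q={k:np.array(S[k]) for k in("R","t","z_map","vfov","cx","cy")}
W=cloud(q);D=W[...,:2]-o;X=D@ex;Y=D@ey;Z=W[...,2]
m=(abs(Y)<.055)&(abs(Z-.0385)<.003)&(X<.02)&(X>-.12)
c=np.linalg.lstsq(np.c_[X[m],Y[m],np.ones(m.sum())],Z[m],rcond=None)[0];print(m.sum(),"plate X",np.percentile(X[m],[1,99]),"slopes",np.degrees(c[:2]))
cv2.imwrite(sys.argv[1],cv2.cvtColor(cv2.resize(S["img"][150:310,200:400],(600,480),interpolation=2),cv2.COLOR_RGB2BGR))
E
python3 chk.py pics/j.png
```

```text
16.5333 tcp dock -0.1125815403959378 -0.0002224943226575883 0.03413992644366483 [-179.9845    0.0127  168.8143] [ 0.1631 -0.7737 -0.6037]
637 plate X [-0.0789 -0.0011] slopes [0.2561 0.1112]
```

View pics/j.png

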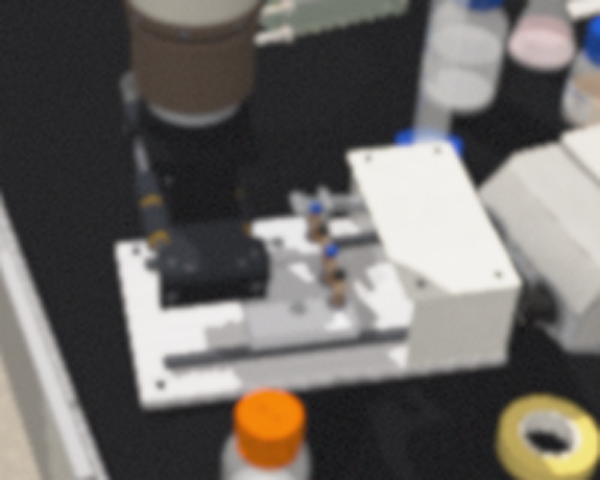

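The tab is being pushed squarely, with the carrier's front edge at dock x ≈ 0 under the catch. Continuing.

Call:
arm_command(motion=[[[-6,0,0],0,0],[[-12,0,0],0,0],[[-18,0,0],0,0],[[-24,0,0],0,0],[[-30,0,0],0,0]])

```text
time_s: 16.95
position: [0.4847, -0.2091, 0.034]
eef_rot: [-180.0, -0.0, 168.8]
wrist_force: [-1.9, -0.2, -0.7]
gripper_width: 0.0005
grip_force: 1.2
```

Call:
arm_command(motion=[[[-6,0,0],0,0],[[-12,0,0],0,0],[[-18,0,0],0,0],[[-24,0,0],0,0],[[-30,0,0],0,0]])

```text
time_s: 17.37
position: [0.5141, -0.2148, 0.0341]
eef_rot: [180.0, -0.0, 168.8]
wrist_force: [-2.0, -0.1, -0.4]
gripper_width: 0.0001
grip_force: 1.2
```

Call:
arm_command(motion=[[[-4,0,0],0,0],[[-8,0,0],0,0],[[-12,0,0],0,0],[[-16,0,0],0,0],[[-16,0,0],0,0]])

```text
time_s: 17.78
position: [0.5308, -0.2181, 0.0345]
eef_rot: [-180.0, 0.1, 168.8]
wrist_force: [-0.5, -1.7, -0.6]
gripper_width: 0.0006
grip_force: 0.4
```

```bash
python3 chk.py pics/k.png
```

```text
17.8333 tcp dock -0.03625000156741022 -2.4470166881220175e-05 0.03459171701600722 [-179.9932    0.1514  168.8214] [ 0.8218 -1.1061 -0.7124]
105 plate X [-0.0018  0.0194] slopes [0.6371 0.0239]
```

Call:
arm_command(motion=[[[-1.5,0,0],0,0],[[-3,0,0],0,0],[[-4.5,0,0],0,0],[[-5.5,0,0],0,0],[[-5.5,0,0],0,0]])

```text
time_s: 18.25
position: [0.5354, -0.219, 0.0346]
eef_rot: [-180.0, 0.1, 168.8]
wrist_force: [-1.3, -0.1, 0.8]
gripper_width: 0.0005
grip_force: 0.7
```

Call:
arm_command(motion=[[[-0.7,0,0],0,0],[[-1.4,0,0],0,0],[[-2,0,0],0,0],[[-2,0,0],0,0]])

```text
time_s: 18.58
position: [0.537, -0.2193, 0.0343]
eef_rot: [-180.0, 0.0, 168.8]
wrist_force: [-0.7, 0.1, 1.0]
gripper_width: 0.0004
grip_force: 0.7
```

```bash
python3 chk.py pics/l.png
```

```text
18.6333 tcp dock -0.02989248220101103 -2.1020747021445636e-05 0.034311813770752875 [-179.9999    0.0349  168.8069] [-0.3251 -0.1594  0.5989]
80 plate X [0.0042 0.0193] slopes [1.946  0.6255]
```

Call:
arm_command(motion=[[[-0.7,0,0],0,0],[[-1.4,0,0],0,0],[[-2,0,0],0,0],[[-2,0,0],0,0]])

```text
time_s: 18.97
position: [0.5389, -0.2197, 0.0342]
eef_rot: [-180.0, 0.0, 168.8]
wrist_force: [-1.0, -0.0, 1.8]
gripper_width: 0.0006
grip_force: 0.8
```

Call:
arm_command(motion=[[[-0.5,0,0],0,0],[[-1,0,0],0,0],[[-1,0,0],0,0]])

```text
time_s: 19.22
position: [0.5398, -0.2199, 0.0342]
eef_rot: [-180.0, 0.0, 168.8]
wrist_force: [-1.8, -0.4, 0.9]
gripper_width: 0.0006
grip_force: 0.8
```

Call:
arm_command(motion=[[[-0.6,0,0],0,0],[[-1.2,0,0],0,0],[[-1.8,0,0],0,0],[[-2,0,0],0,0]])

```text
time_s: 19.55
position: [0.5401, -0.22, 0.0341]
eef_rot: [180.0, -0.2, 168.8]
wrist_force: [-5.3, 2.2, 5.4]
gripper_width: 0.0006
grip_force: 3.1
```

```bash
python3 chk.py pics/m.png
```

```text
19.6 tcp dock -0.026770269528517215 -5.4947389044482896e-05 0.03408182976470556 [179.9957  -0.2017 168.779 ] [-4.5071  1.8219  3.9499]
65 plate X [0.0073 0.02  ] slopes [2.888  0.5524]
```

View pics/m.png

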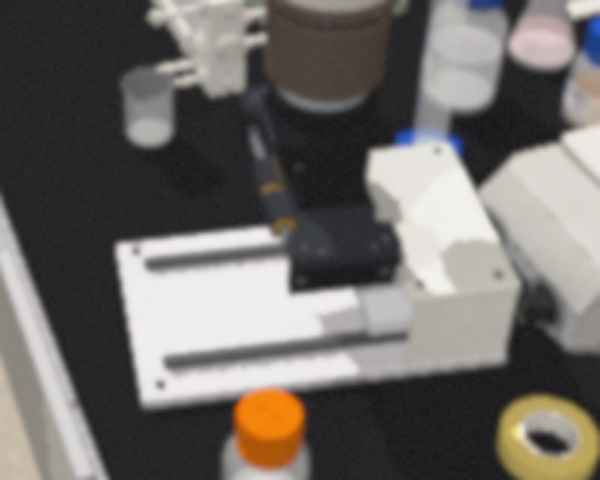

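Force rose at the stop, so the carrier is home (rear edge about (375,310), bottle and beaker undisturbed). I'll retreat and check the catch.

Call:
arm_command(motion=[[[5,0,0],0,0],[[15,0,0],0,0],[[30,0,0],0,0],[[50,0,-20],0,0],[[65,0,-50],0,0]])

```text
time_s: 20.02
position: [0.4751, -0.207, 0.0818]
eef_rot: [180.0, -0.3, 168.8]
wrist_force: [0.7, 0.4, 0.4]
gripper_width: 0.0005
grip_force: 0.0
```

Call:
arm_command(motion=[[[10,0,-35],0,0],[[20,0,-75],0,0],[[25,0,-110],0,0],[[25,0,-125],0,0],[[25,0,-125],0,0]])

```text
time_s: 20.43
position: [0.4565, -0.2034, 0.2144]
eef_rot: [180.0, 0.8, 168.9]
wrist_force: [1.1, -0.5, -0.2]
gripper_width: 0.0003
grip_force: 0.0
```

Call:
arm_command(motion=[[[0,0,0],0,0],[[0,0,0],0,0],[[0,0,0],0,0]])

```text
time_s: 20.68
position: [0.4528, -0.2026, 0.2076]
eef_rot: [180.0, -0.2, 168.8]
wrist_force: [1.0, -0.2, -0.0]
gripper_width: 0.0007
grip_force: 0.0
```

```bash
python3 chk.py pics/n.png; python3 - <<'E'
from rig import get_image,spotter
import numpy as np
i=get_image("side")
for n in("catch_nose","carrier_rear","tab","bottle","beaker"):print(n,[(np.round(q["centre"],4),round(q["score"],2)) for q in spotter.pinpoint(n,i)[:1]])
E
```

```text
20.7333 tcp dock -0.11572205976691968 -7.004608326511078e-05 0.20761501382094957 [-179.9959   -0.1665  168.7976] [ 0.1159 -0.2203 -0.2841]
187 plate X [-0.0181  0.0198] slopes [-0.4507  0.1524]
catch_nose [(array([ 0.5759, -0.1684,  0.0286]), 0.65)]
carrier_rear [(array([ 0.5703, -0.2289,  0.0383]), 0.64)]
tab [(array([ 0.5607, -0.2197,  0.0545]), 0.64)]
bottle [(array([ 0.4335, -0.383 ,  0.0043]), 0.74)]
beaker [(array([0.4961, 0.0251, 0.0028]), 0.5)]
```

View pics/n.png

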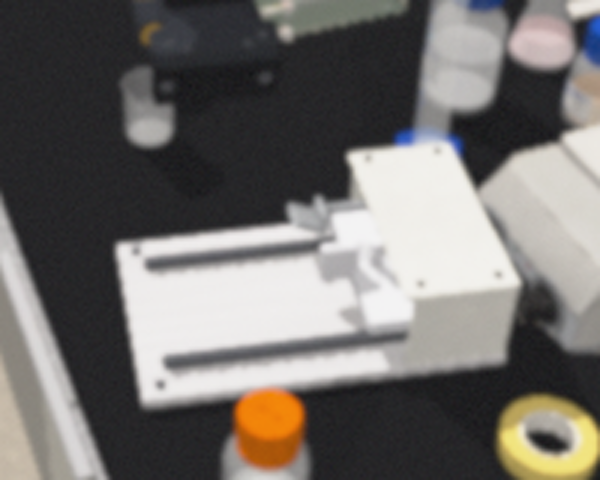

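The catch is down again at (318,212), with its nose at z ≈ 28 mm as at rest. The carrier is home behind it and the arm is clear, so I'll hand in.

```bash
python3 -c "
from rig import robot
print(robot.sign_off())"
```

```text
the job is handed in; nothing more can be done
None
```

The job is handed in: the carrier is on both pins and fully home against the stop, the catch is down behind it, the arm is clear, and the bottle and beaker are where they stood. The verdict was not shown.

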